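# Make up the nightcap tray

### The arm

A 6-joint arm with a two-finger parallel gripper is mounted at the origin on a cart in front of the work surface, level with it; the furniture and walls round the work are solid. World frame = base frame: x ahead of the robot, y to its left, z up, the work surface at z = 0. Lengths are in m, angles in rad, forces in N, time in s.
With the tool pointing down it reaches from about 0.425 to 0.95 m from the base axis. Payload 3.5 kg.
Tool frame: the origin (TCP) lies midway between the tips of the shut fingers; the grasp point (between the pads) lies ctrl.grasp_offset behind it (ctrl.grasp_offset is the distance from the TCP to the grasp point, in m); x points along the fingers, y is the direction in which the jaws open and shut, and the axes are right-handed (so a half turn about x gives the same grasp; the last joint's range is limited). The gripper opens to 85 mm and grips with 20 to 120 N. Pads are 22 mm wide; open, the fingers measure 114 mm over their backs; the gripper's body (76 mm by 85 mm) begins 54 mm behind the grasp point. The pads swing forward as they close: fully open they stand 13 mm farther back than shut.
Start: joints at [-1.403, 0.286, 1.577, -0, 1.279, -0.15], TCP at [0.211, -0.641, 0.205] pointing down, gripper open.
Joint ranges: [-2.77, 2.77], [-0.9, 2.22], [0.21, 2.48], [-1.53, 4.67], [0.24, 2.81], [-2.84, 2.84]. Speed limits (rad/s): [2.79, 2.79, 3.14, 3.14, 3.14, 3.14].

### API

Orientations are given as a unit quaternion [x, y, z, w].
In Python, from plant import readout, read_camera, sign_off, ctrl gives the robot as it stands.
- The arm moves only by the tool drive_tool, never from a script. Its argument "steps" is a list of rows, each a list of 5 numbers: the shift along the tool's x, y, z in cm, then the turn about the tool's x in degrees, then the opening, from 0 (shut) to 1 (fully open). A call has 1 to 10 rows; each row shifts and turns the commanded pose from where the row before left it, along the tool's axes as they then stand; what a row does not reach is not made up. A row lasts 1/10 s, in which the tool goes at most 50 mm and 8.59 degrees, less where a joint would pass 70% of its speed; a pose out of reach is approached as far as the arm can. A call is refused whole if a number of a shift passes 5 or a number of a turn 8.59, either way. A call with a gripper value outside its range is refused whole. The fingers move at their own pace and stop on an object; "force" is the grip in N (left out, the last holds). Time passes only in rows, so rows that do not move let the fingers close. It gives the time, the measured TCP pose, the force and the opening at its end, in the units of the state.
- readout.get_state(): the state, without advancing time (a new reading comes with each control period).
- read_camera(name): name is "scene" or "side" or "wrist"; returns a dict with "frame" (420x560x3 uint8, red, green, blue), "vertical_fov" (degrees; the focal length in pixels is half the picture's height over the tangent of half this angle, whatever the lens; pixels are square), "cx", "cy" (the principal point, pixels), "k1" (the pictures are not rectified: a ray, as slopes to the right and down, at radius r is drawn at 1 + k1 r^2 times it, then the intrinsics apply), "eye" and "orientation" of the camera in the world. Camera axes: x right, y up, looking along -z (the intrinsics and any distortion apply to the point x, -y, -z); pixel columns grow to the right and rows downward; lengths in m; the calibration is good to about 2 mm. A picture is of the moment at which its call begins. There is no depth.
- sign_off(): hands the job in, once; it reports no verdict.
The state is a dict: "time": time; "qpos": joint angles; "dq": joint speeds; "joint_efforts": joint torques, N m; "eef_pos": TCP position; "tcp_rot": TCP orientation; "contact_force": force on the tool from outside, world axes, zero at the start; "wrist_torque": the same for the moment, N m; "opening": opening from 0.0 (shut) to 1.0 (fully open).
Only numpy, scipy, OpenCV 4.12 (cv2) and the standard library are available. Lean on these libraries where they do the work, as an engineer would, in place of code of your own. Each camera call takes 0.05 s, during which the arm holds its last target. There are 200 camera calls.

### The job

Make up the nightcap tray to match the layout printed on its paper liner. Push the half-open match box fully shut on the worktop before you pick it up, then lay it flat and square in the oblong outline; stand the little brown-capped bottle upright in the oval outline, its broad side along the oval, setting it down rather than dropping it. The glass already stands in its round outline and must stay there, and the blue-capped and yellow bottles must be left alone.

Things in the scene. Friction and masses are not known exactly. Their poses are not given: they have to be found in the camera images.
- tray: low open walnut tray, loose on the worktop at the robot's left, 1.2 kg: 200 mm along its x, 300 mm along its y, 32 mm high, walls 9 mm thick, floor 8 mm thick. Origin: centre of the underside; z up; x points away from the robot, give or take 0.25 rad. A cream paper liner (too thin to feel) with dark outlines covers the floor: an oblong, an oval and a circle.
- spot_box (a point): centre of the printed oblong, on the tray's floor (tray frame 0, -80, 8 mm); the outline is 120 mm along the tray's x and 68 mm along the tray's y, lightly tinted. Nearest wall: 27 mm from the outline, on the -y side. Axes as the tray's.
- spot_bottle (a point): centre of the printed oval, on the tray's floor (tray frame -40, 40, 8 mm); the oval is 61 mm along the tray's x and 74 mm along the tray's y, with a small circle in the middle. Axes as the tray's.
- spot_glass (a point): centre of the printed circle, on the tray's floor (tray frame 40, 89, 8 mm), 80 mm across. Axes as the tray's.
- tumbler: clear straight-sided drinking glass, 81 mm across at the rim, 68 mm at the foot, 91 mm high, standing upright in the printed circle. Origin: centre of its foot.
- match_box: red long-match box lying flat on the worktop right of the tray, 80 g: rigid card sleeve 58 mm wide along its x, 110 mm long along its y, 23 mm high, in which a pale drawer slides out at the -y end. Origin: centre of the sleeve's underside; z up. Its -y end points to the robot's right, give or take 0.4 rad.
- match_box_tray (a joint): how far the drawer stands out of the match box's -y end, m: 0 fully shut (flush with the sleeve), 0.07 the most; starts 0.025 to 0.05 open. It slides with about 0.1 N of friction and stays where it is left; friction holds the box to the worktop with roughly 0.3 to 0.8 N, so a slow push on the drawer's end shuts it.
- drawer_end (a point): middle of the outer end face of the match box's drawer, which is 56 mm wide and reaches from 2 to 20 mm above the worktop. Axes as the match box's.
- brown_cap_bottle: small bottle, pale brown contents, dark brown cap, 146 mm high, 0.2 kg: oval body 53 mm along its x by 66 mm along its y up to 55 mm, round neck 24 mm across from 100 mm, cap 27 mm across from 127 to 146 mm. Origin: centre of its foot; z up. At the robot's right, in one of two places (nearer or farther; the blue-capped one has the other), its x pointing away from the robot, give or take 0.6 rad.
- blue_cap_bottle: bottle of the same shape and size with colourless contents and a blue cap; stays where it is. Origin: centre of its foot.
- yellow_bottle: small yellow-labelled amber bottle with a yellow cap, 47 mm across, 152 mm high, farther back behind the match box; stays where it is. Origin: centre of its foot.

How it is judged:
By the outcome, as a careful person would: the job done as asked, in the order asked, and still so for the second after the job is handed in, with the robot touching nothing.
It also fails if it takes over 67 s, if anything falls off the work surface, if the arm or the gripper's body presses on something with over 40 N, if the wrist force passes 120 N, or if a joint passes its speed limit or range.

## Working session

There is one attempt and no reset: what is moved stays moved. The work goes in short steps, Python scripts to look and compute and a tool call to move; the robot and the scene stay as the last step left them, time stands still between calls to the robot, and variables do not carry over. Pictures are saved under pics/ and viewed, about 8 in all and at most 12, crops included, and the job is handed in when it is done.

Besides the shell and the picture viewer there is one more tool, called by a JSON object that holds its "method" and its "body", one argument or row to a line. drive_tool: Moves the arm, as the interface text tells. Its arguments: {"type":"object","properties":{"steps":{"type":"array","items":{"type":"array","items":{"type":"number"}}},"force":{"type":"number"}},"required":["steps"]}

```bash
mkdir -p pics
cat > h.py <<'E'
import numpy as np, cv2
from scipy.spatial.transform import Rotation as R
from plant import readout, read_camera, ctrl
def cam(n,f=None):
    c=read_camera(n); c['R']=R.from_quat(c['orientation']).as_matrix(); c['eye']=np.array(c['eye'])
    c['f']=210/np.tan(np.radians(c['vertical_fov'])/2)
    if f: cv2.imwrite('pics/'+f,c['frame'][:,:,::-1])
    return c
def ray(c,u,v):
    K=np.array([[c['f'],0,c['cx']],[0,c['f'],c['cy']],[0,0,1]])
    d=np.array([u-c['cx'],v-c['cy']])/c['f']; s=d.copy()
    for _ in range(30): s=d/(1+c['k1']*(s@s))
    return c['R']@np.array([s[0],-s[1],-1])
def onz(c,u,v,z):
    d=ray(c,u,v); return c['eye']+d*(z-c['eye'][2])/d[2]
def proj(c,p):
    q=c['R'].T@(np.array(p)-c['eye']); s=np.array([q[0],-q[1]])/-q[2]
    return s*(1+c['k1']*(s@s))*c['f']+[c['cx'],c['cy']]
E
python3 - <<'E'
from h import *
ims=[]
for n in("scene","side","wrist"):
    c=cam(n,n+'0.png'); print(n,c['eye'].round(3),c['orientation'],c['vertical_fov'],c['k1'],c['cx'],c['cy'])
s=readout.get_state(); print(s, ctrl.grasp_offset)
E
```

```text
scene [-0.185 -0.731  0.604] [ 0.468031   -0.18774661 -0.32825208  0.79871695] 52.65936331153188 -0.12643382667346334 277.12282173482856 203.21676660535718
side [-0.221 -1.288  0.757] [ 0.50505403 -0.14347076 -0.21319895  0.82394343] 44.94054532575719 -0.11623848830121623 272.64708585378884 207.34208725121636
wrist [ 0.277 -0.619  0.372] [-0.11232834  0.08240374 -0.58109524  0.8018231 ] 60.64412734194695 0.026619740128493358 279.7372705010176 205.47662647752517
{'time': 0.15, 'qpos': array([-1.40295924e+00,  2.87013422e-01,  1.57787703e+00,  1.15543997e-05,
        1.27857314e+00, -1.50024708e-01]), 'dq': array([-0.00169109, -0.00128229, -0.00415763, -0.00019095, -0.00025801,
       -0.00111529]), 'joint_efforts': array([-4.67315549e-04, -4.06604362e+01, -2.93142611e+01, -1.91803633e-04,
        3.94176634e-03, -7.13660256e-06]), 'eef_pos': array([ 0.21088129, -0.6406159 ,  0.20431113]), 'tcp_rot': array([-0.69819305, -0.11256888,  0.69819701, -0.11124591]), 'contact_force': array([-0.29371094, -0.39414608,  1.58588606]), 'wrist_torque': array([-0.01868295,  0.00976834, -0.0477207 ]), 'opening': 1.0010086972776469} 0.0187
```

View pics/scene0.png

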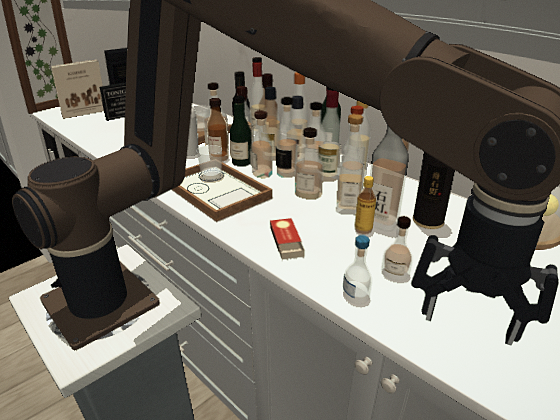

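View pics/side0.png

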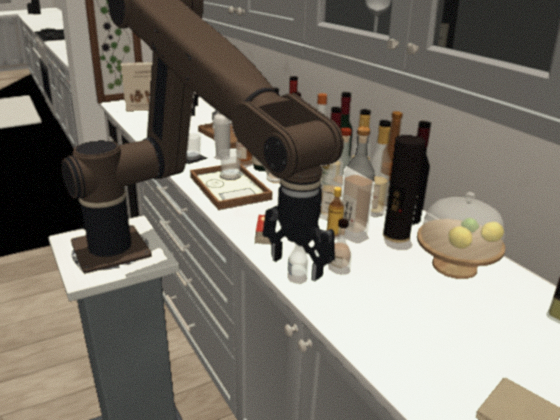

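The scene picture shows the brown-capped bottle at about (397,260), the blue one nearer at (357,285), the match box at (287,238) and the tray at (222,190). The side view adds little because the arm covers much of the area.

Run:
```python
from h import *
c=cam('scene'); f=c['frame']
cv2.imwrite('pics/crop1.png',cv2.resize(f[145:310,165:425,::-1],None,fx=3,fy=3,interpolation=cv2.INTER_CUBIC))
for n,u,v,z in [('box',287,238,.023),('blue cap',361,241,.146),('brown cap',403,222,.146),('yel cap',368,182,.152),
 ('trayL',172,185,.032),('trayFar',208,160,.032),('trayR',271,190,.032),('trayNear',223,214,.032)]:
    print(n,onz(c,u,v,z).round(3))
```

```text
box [ 0.429 -0.133  0.023]
blue cap [ 0.39  -0.367  0.146]
brown cap [ 0.507 -0.389  0.146]
yel cap [ 0.598 -0.238  0.152]
trayL [0.376 0.299 0.032]
trayFar [0.565 0.372 0.032]
trayR [0.563 0.063 0.032]
trayNear [0.38  0.055 0.032]
```

View pics/crop1.png

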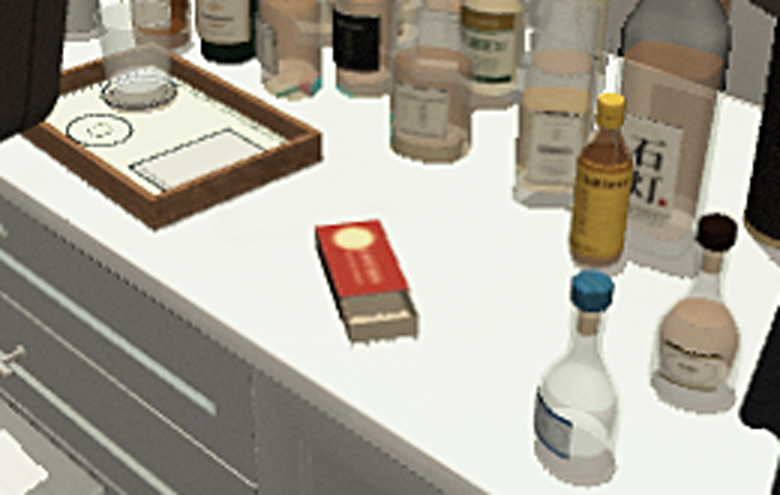

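The crop shows the sleeve corners at full-image pixels (271,221), (292,218), (302,241) and (278,244). The drawer is out towards the lower right, ending at about (282,258)–(304,256). The tray's near corner is at (217,217).

```bash
cat >> h.py <<'E'
def tool():
    s=readout.get_state(); M=R.from_quat(s['tcp_rot']).as_matrix(); return s,np.array(s['eef_pos']),M
def go(target,jawdir=None):
    "shift in tool axes cm (now), turn about tool x deg to bring y axis to jawdir (mod 180, nearest)"
    s,p,M=tool(); d=M.T@(np.array(target)-p)*100
    t=None
    if jawdir is not None:
        j=M.T@np.array([np.cos(jawdir),np.sin(jawdir),0]); t=np.degrees(np.arctan2(j[2],j[1])); t=(t+90)%180-90
    print('shift cm',d.round(2),'turn deg',t, 'p',p.round(4),'yaw',np.degrees(np.arctan2(M[1,1],M[0,1])).round(2))
E
python3 - <<'E'
from h import *
s,p,M=tool(); print(M.round(3))
c=cam('wrist'); print('cam in tool',(M.T@(c['eye']-p)).round(4)); print((M.T@c['R']).round(3))
print(onz(c,280,205,0))
c=cam('scene')
f=c['frame']; hsv=cv2.cvtColor(f,cv2.COLOR_RGB2HSV)
m=((hsv[...,0]<10)|(hsv[...,0]>172))&(hsv[...,1]>130)&(hsv[...,2]>90)
m[:, :260]=0;m[:,312:]=0;m[:210]=0;m[265:]=0
v,u=np.nonzero(m); P=np.array([onz(c,a,b,.023)[:2] for a,b in zip(u,v)])
print(len(u),cv2.minAreaRect((P*1000).astype(np.float32)))
for u,v in [(271,220.7),(291.7,218.3),(302,241),(278,244)]: print(onz(c,u,v,.023).round(3))
for u,v in [(281.7,258.5),(304,255.7)]: print(onz(c,u,v,.002).round(3))
E
```

```text
[[-0.     0.312 -0.95 ]
 [ 0.001 -0.95  -0.312]
 [-1.    -0.001 -0.   ]]
cam in tool [-0.1675 -0.     -0.0701]
[[-0.001  0.276 -0.961]
 [ 1.     0.002 -0.   ]
 [ 0.001 -0.961 -0.276]]
[ 0.17642881 -0.65204698  0.        ]
459 ((448.8708190917969, -104.98473358154297), (108.2223129272461, 57.29365158081055), 57.06207275390625)
[ 0.456 -0.048  0.023]
[ 0.503 -0.078  0.023]
[ 0.445 -0.168  0.023]
[ 0.395 -0.136  0.023]
[ 0.381 -0.163  0.002]
[ 0.426 -0.193  0.002]
```

The sleeve measures 108x57 mm, which fits. Its yaw comes out near 33°, more than stated, so I'll check it from close by. Moving above the drawer end.

{"method": "drive_tool", "body": {
  "steps": [
    [0,-3.6,-2.95,0,1],
    [0,-3.6,-2.95,0,1],
    [0,-3.6,-2.95,0,1],
    [0,-3.6,-2.95,0,0],
    [0,-3.6,-2.95,0,0],
    [0,-3.6,-2.95,0,0],
    [0,-3.6,-2.95,0,0],
    [0,-3.6,-2.95,0,0],
    [0,-3.6,-2.95,0,0],
    [0,-3.4,-2.9,0,0]
  ]
}}

```text
time: 1.3
eef_pos: [0.3791, -0.2072, 0.2057]
tcp_rot: [0.698, 0.112, -0.698, 0.112]
contact_force: [0.8, -0.0, 0.5]
opening: 0.003
```

{"method": "drive_tool", "body": {
  "steps": [
    [0,0,0,-7.8,0],
    [0,0,0,-7.8,0],
    [0,0,0,-7.8,0],
    [0,0,0,-7.8,0],
    [0,0,0,-7.6,0],
    [0,0,0,0,0],
    [0,0,0,0,0]
  ]
}}

```text
time: 2.0
eef_pos: [0.3788, -0.2091, 0.2055]
tcp_rot: [0.622, 0.337, -0.622, 0.337]
contact_force: [0.0, -1.3, 0.2]
opening: 0.002
```

```bash
cat > box.py <<'E'
from h import *
import sys
def sleeve(c,z=.023):
    f=c['frame']; hsv=cv2.cvtColor(f,cv2.COLOR_RGB2HSV)
    m=(((hsv[...,0]<10)|(hsv[...,0]>172))&(hsv[...,1]>130)&(hsv[...,2]>70)).astype(np.uint8)
    k,l,st,_=cv2.connectedComponentsWithStats(m); i=1+np.argmax(st[1:,4])
    v,u=np.nonzero(l==i); P=np.array([onz(c,a,b,z)[:2] for a,b in zip(u,v)])
    print('bbox px',u.min(),v.min(),u.max(),v.max())
    return cv2.minAreaRect((P*1000).astype(np.float32))
E
python3 - <<'E'
from box import *
c=cam('wrist','w1.png'); go((.38,-.21,.2)); print(c['eye'].round(3)); print(sleeve(c))
E
```

```text
shift cm [0.55 0.15 0.01] turn deg None p [ 0.3788 -0.2091  0.2055] yaw -33.13
[ 0.417 -0.15   0.373]
bbox px 251 0 315 99
((443.56378173828125, -115.83162689208984), (81.52191925048828, 56.29002380371094), 56.75396728515625)
```

View pics/w1.png

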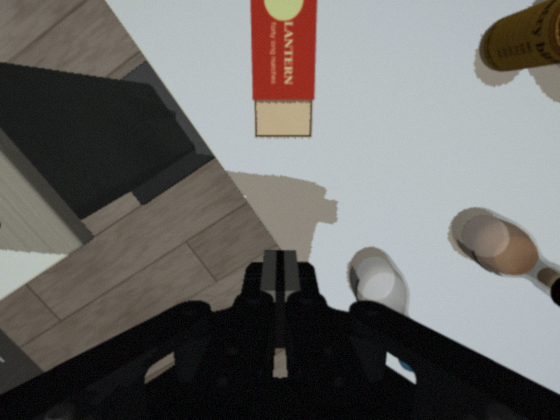

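The wrist view shows the box pointing straight up the picture, so its yaw of about 33° is confirmed. The sleeve end is at row 100 (columns 252–315) and the drawer end at row 136 (columns 256–311). The counter's front edge runs along the left.

Run:
```python
from h import *
c=cam('wrist'); s,p,M=tool()
for n,u,v,z in [('sl',252,100.5,.023),('sr',315.5,100.5,.023),('dl',255.5,136.5,.02),('dr',311.5,136.5,.02),('edge',160,80,0),('edge',250,207,0),('tip',280,262,.2)]:
    q=onz(c,u,v,z); print(n,q.round(4),'tool',((M.T@(q-p))*100).round(2))
```

```text
sl [ 0.3962 -0.1352  0.023 ] tool [18.25 -2.58 -7.14]
sr [ 0.4458 -0.1677  0.023 ] tool [18.25  3.35 -7.13]
dl [ 0.38   -0.1644  0.02  ] tool [18.55 -2.34 -3.81]
dr [ 0.4254 -0.1941  0.02  ] tool [18.55  3.08 -3.8 ]
edge [ 0.3305 -0.0695  0.    ] tool [ 20.55 -11.68  -9.06]
edge [ 0.3306 -0.224   0.    ] tool [20.55 -3.23  3.88]
tip [ 0.3731 -0.2179  0.2   ] tool [0.55 0.   1.05]
```

{"method": "drive_tool", "body": {
  "steps": [
    [4,0.38,0,0,0],
    [4,0,0,0,0],
    [4,0,0,0,0],
    [3.5,0,0,0,0],
    [2.5,0,0,0,0],
    [1.4,0,0,0,0],
    [0,0,0,0,0],
    [0,0,0,0,0]
  ]
}}

```text
time: 2.9
eef_pos: [0.3822, -0.2114, 0.0117]
tcp_rot: [0.622, 0.337, -0.622, 0.337]
contact_force: [0.5, -0.3, -0.2]
opening: 0.003
```

{"method": "drive_tool", "body": {
  "steps": [
    [0,0,-1,0,0],
    [0,0,-1,0,0],
    [0,0,-0.4,0,0],
    [0,0,-0.3,0,0],
    [0,0,-0.3,0,0],
    [0,0,-0.3,0,0],
    [0,0,-0.3,0,0],
    [0,0,-0.3,0,0],
    [0,0,-0.3,0,0],
    [0,0,-0.3,0,0]
  ]
}}

```text
time: 3.9
eef_pos: [0.4066, -0.1732, 0.0114]
tcp_rot: [-0.621, -0.337, 0.621, -0.337]
contact_force: [0.6, -0.7, 0.6]
opening: -0.001
```

Run:
```python
from box import *
c=cam('wrist','w2.png'); s,p,M=tool(); q=np.array([.3788,-.2091,.2055]); print('moved',(M.T@(p-q)*100).round(2)); print(sleeve(c)); print(s['contact_force'])
```

```text
moved [19.41  0.38 -4.55]
bbox px 206 0 352 201
((443.07568359375, -116.4008560180664), (80.17332458496094, 56.75396728515625), 56.7065315246582)
[ 0.468985    0.29810341 -0.53978576]
```

View pics/w2.png

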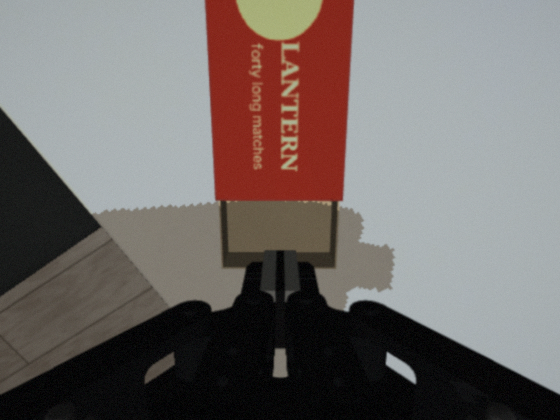

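The drawer is still partly out, with the sleeve end at row 201 and the drawer end at about row 262. The sleeve has not moved. I'll go on pushing.

{"method": "drive_tool", "body": {
  "steps": [
    [0,0,-0.3,0,0],
    [0,0,-0.3,0,0],
    [0,0,-0.3,0,0],
    [0,0,-0.3,0,0],
    [0,0,-0.3,0,0],
    [0,0,-0.2,0,0],
    [0,0,-0.2,0,0],
    [0,0,-0.2,0,0],
    [0,0,0,0,0]
  ]
}}

```text
time: 4.85
eef_pos: [0.4181, -0.1556, 0.0114]
tcp_rot: [0.621, 0.338, -0.621, 0.338]
contact_force: [-0.3, -0.3, 0.8]
opening: -0.004
```

Run:
```python
from box import *
c=cam('wrist','w3.png'); s,p,M=tool(); print('moved',(M.T@(p-np.array([.3788,-.2091,.2055]))*100).round(2)); print(sleeve(c)); print(s['contact_force'])
def endrow(u):
    f=c['frame'].astype(int); col=f[:,u]; return np.nonzero((col[:,0]>col[:,1]+60))[0].max()
for u in (230,330):
    q=onz(c,u,endrow(u)+.5,.023); print(u,endrow(u),(M.T@(q-p)*100).round(2))
```

```text
moved [19.41  0.38 -6.61]
bbox px 206 0 353 243
((448.9561462402344, -107.37461853027344), (100.65838623046875, 56.80590057373047), 56.70759963989258)
[ 0.06900919  0.10924161 -0.03491257]
230 240 [-1.16 -2.32 -0.85]
330 229 [-1.16  2.31 -1.38]
```

View pics/w3.png

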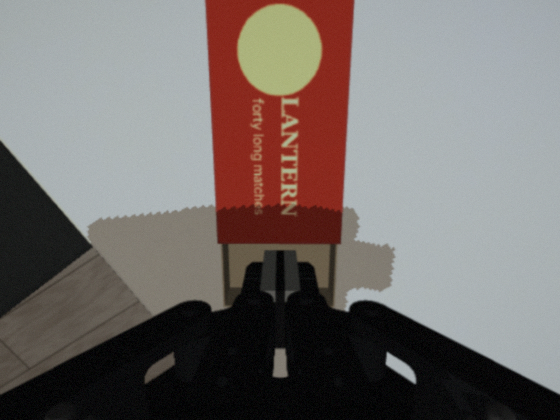

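The sleeve and drawer appear unmoved, and there is no contact force. The fingertip seems to sit over the drawer, so I'll check the tip height from outside.

Run:
```python
from h import *
s,p,M=tool()
c=cam('wrist')
for q in [(0,0,0),(0,0,-.011),(0,0,.011),(-.02,0,-.011),(-.036,0,-.011)]: print(q,proj(c,p+M@np.array(q)).round(0))
for v in (243,288,305): print(v,(M.T@(onz(c,230,v,.02)-p)*100).round(2))
c=cam('scene'); f=c['frame'][180:280,230:360,::-1]
print('tcp in scene',proj(c,p))
cv2.imwrite('pics/s2.png',cv2.resize(f,None,fx=6,fy=6,interpolation=cv2.INTER_CUBIC))
```

```text
(0, 0, 0) [280. 247.]
(0, 0, -0.011) [280. 227.]
(0, 0, 0.011) [280. 267.]
(-0.02, 0, -0.011) [280. 242.]
(-0.036, 0, -0.011) [280. 257.]
243 [-0.86 -2.37 -0.59]
288 [-0.86 -2.46  1.78]
305 [-0.86 -2.49  2.73]
tcp in scene [290.4894271  247.44836086]
```

View pics/s2.png

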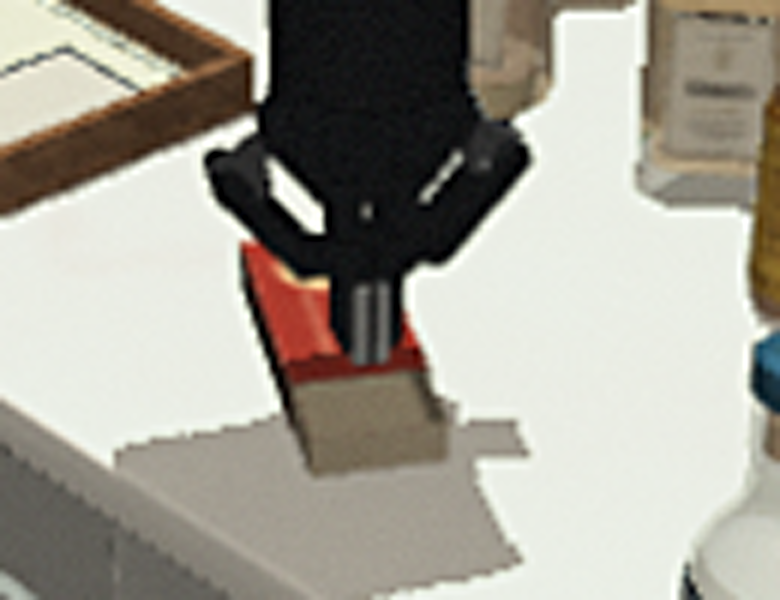

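Run:
```python
from h import *
s,p,M=tool()
for n,u,v in [('scene',291.7,240.3),('wrist',280,250)]:
    c=cam(n); e=M.T@(c['eye']-p)*100; d=M.T@ray(c,u,v)
    for z in (-1.1,-.5,0,.5,1.1): print(n,z,(e+d*(z-e[2])/d[2]).round(2))
```

```text
scene -1.1 [-1.27  0.54 -1.1 ]
scene -0.5 [-1.69  0.39 -0.5 ]
scene 0 [-2.04  0.27  0.  ]
scene 0.5 [-2.4   0.15  0.5 ]
scene 1.1 [-2.82  0.01  1.1 ]
wrist -1.1 [-2.91  0.01 -1.1 ]
wrist -0.5 [-1.51  0.01 -0.5 ]
wrist 0 [-0.33  0.01  0.  ]
wrist 0.5 [0.84 0.01 0.5 ]
wrist 1.1 [2.24 0.01 1.1 ]
```

Both views put the real fingertips about 28 mm behind the reported TCP, so the fingers passed over the box. I'll back out and feel for the worktop with force checks.

{"method": "drive_tool", "body": {
  "steps": [
    [0,0,1.1,0,0],
    [0,0,1.1,0,0],
    [0,0,1.1,0,0],
    [0,0,1.1,0,0],
    [0,0,0,0,0],
    [0.6,0,0,0,0],
    [0.4,0,0,0,0],
    [0,0,0,0,0]
  ]
}}

```text
time: 5.9
eef_pos: [0.3934, -0.1919, 0.0004]
tcp_rot: [-0.621, -0.338, 0.622, -0.337]
contact_force: [-0.1, -0.6, 0.3]
opening: 0.001
```

{"method": "drive_tool", "body": {
  "steps": [
    [0.3,0,0,0,0],
    [0.2,0,0,0,0],
    [0,0,0,0,0]
  ]
}}

```text
time: 6.2
eef_pos: [0.3938, -0.1924, -0.0039]
tcp_rot: [-0.621, -0.338, 0.621, -0.337]
contact_force: [0.3, -0.2, -0.2]
opening: -0.0
```

{"method": "drive_tool", "body": {
  "steps": [
    [0.4,0,0,0,0],
    [0.4,0,0,0,0],
    [0.3,0,0,0,0],
    [0,0,0,0,0]
  ]
}}

```text
time: 6.6
eef_pos: [0.3936, -0.1923, -0.0152]
tcp_rot: [-0.621, -0.338, 0.622, -0.337]
contact_force: [-0.0, -0.1, 0.3]
opening: 0.007
```

Run:
```python
from h import *
s,p,M=tool(); print(p,s['contact_force'])
c=cam('scene'); f=c['frame'][200:280,240:340,::-1]
cv2.imwrite('pics/s3.png',cv2.resize(f,None,fx=7,fy=7,interpolation=cv2.INTER_CUBIC))
```

```text
[ 0.39355084 -0.1923318  -0.01521003] [-0.01316484 -0.11703431  0.2899134 ]
```

View pics/s3.png

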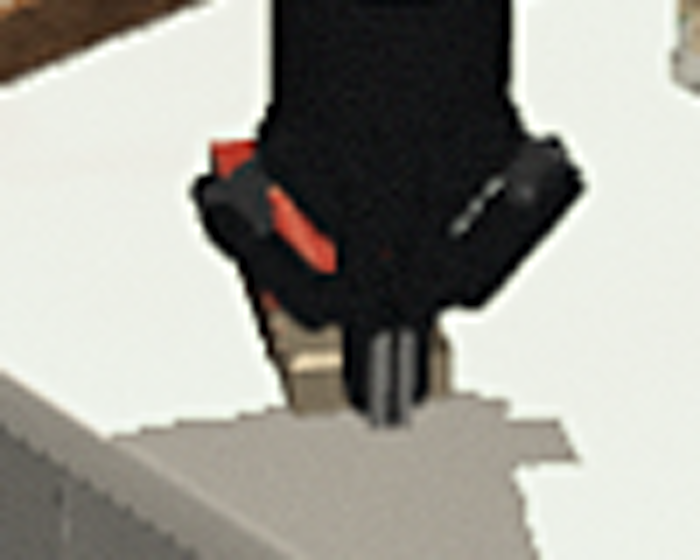

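The tip is now in front of the drawer end, near the worktop. Pushing again.

{"method": "drive_tool", "body": {
  "steps": [
    [0,0,-0.3,0,0],
    [0,0,-0.3,0,0],
    [0,0,-0.3,0,0],
    [0,0,-0.3,0,0],
    [0,0,-0.3,0,0],
    [0,0,-0.3,0,0],
    [0,0,-0.3,0,0],
    [0,0,-0.3,0,0],
    [0,0,-0.3,0,0],
    [0,0,-0.3,0,0]
  ]
}}

```text
time: 7.65
eef_pos: [0.4105, -0.1673, -0.0146]
tcp_rot: [-0.621, -0.337, 0.621, -0.337]
contact_force: [-0.5, -0.8, 0.5]
opening: 0.001
```

{"method": "drive_tool", "body": {
  "steps": [
    [0,0,-0.3,0,0],
    [0,0,-0.3,0,0],
    [0,0,-0.3,0,0],
    [0,0,-0.2,0,0],
    [0,0,-0.2,0,0],
    [0,0,-0.2,0,0],
    [0,0,0,0,0]
  ]
}}

```text
time: 8.35
eef_pos: [0.4186, -0.1547, -0.0146]
tcp_rot: [0.621, 0.338, -0.621, 0.337]
contact_force: [-0.1, -0.1, 0.4]
opening: -0.005
```

Run:
```python
from box import *
c=cam('wrist','w4.png'); s,p,M=tool(); print('moved',(M.T@(p-np.array([.3788,-.2091,.2055]))*100).round(2)); r=sleeve(c); print(r)
hsv=cv2.cvtColor(c['frame'],cv2.COLOR_RGB2HSV); 
for u in (228,235,325,332): print(u,[tuple(int(k) for k in c['frame'][v,u]) for v in range(215,275,6)])
print(proj(c,p+M@np.array([-.028,0,-.011])))
```

```text
moved [22.01  0.38 -6.72]
bbox px 190 0 366 256
((449.0640869140625, -106.90095520019531), (89.19866943359375, 56.80583572387695), 56.89568328857422)
228 [(143, 41, 27), (83, 25, 17), (85, 25, 16), (88, 26, 21), (88, 28, 19), (85, 25, 19), (86, 25, 20), (114, 95, 84), (135, 131, 120), (132, 127, 118)]
235 [(101, 27, 19), (85, 21, 16), (85, 24, 17), (88, 25, 19), (84, 24, 15), (85, 26, 18), (84, 19, 12), (116, 96, 88), (136, 129, 120), (133, 127, 115)]
325 [(140, 39, 28), (82, 17, 10), (88, 24, 18), (89, 29, 22), (85, 22, 18), (86, 27, 19), (85, 26, 18), (114, 96, 85), (134, 130, 117), (133, 129, 118)]
332 [(145, 44, 31), (86, 27, 20), (84, 24, 16), (89, 28, 23), (87, 26, 19), (85, 26, 17), (86, 29, 23), (116, 97, 89), (136, 129, 121), (135, 130, 120)]
[279.86351497 249.16234103]
```

View pics/w4.png

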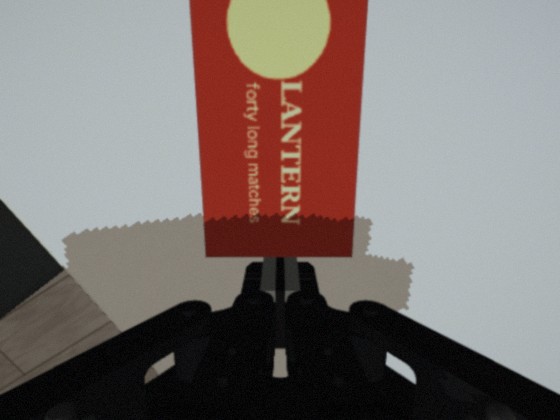

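The drawer looks flush: the red ends at row 257 with bare worktop beyond. I'll push a few mm more to be sure and check that the whole box now slides.

{"method": "drive_tool", "body": {
  "steps": [
    [0,0,-0.2,0,0],
    [0,0,-0.2,0,0],
    [0,0,-0.1,0,0],
    [0,0,0,0,0]
  ]
}}

```text
time: 8.8
eef_pos: [0.4213, -0.1506, -0.0146]
tcp_rot: [0.621, 0.338, -0.621, 0.337]
contact_force: [-0.2, 0.2, 1.6]
opening: 0.001
```

```bash
cat >> box.py <<'E'
def endpts(c,z=.023,cols=(225,335)):
    s,p,M=tool(); o=[]
    for u in cols:
        col=c['frame'][:,u].astype(int); r=np.nonzero((col[:,0]>2*col[:,1]))[0].max()+1; q=onz(c,u,r,z); o.append(q); print('end',u,r,q.round(4),(M.T@(q-p)*100).round(2))
    return o
E
python3 - <<'E'
from box import *
c=cam('wrist'); s,p,M=tool(); print('moved',(M.T@(p-np.array([.3788,-.2091,.2055]))*100).round(2)); endpts(c); print(sleeve(c))
E
```

```text
moved [22.01  0.38 -7.21]
end 225 365 [ 0.3806 -0.17    0.023 ] [-3.76 -2.36  3.83]
end 335 413 [ 0.4072 -0.2174  0.023 ] [-3.76  2.45  6.37]
bbox px 190 0 366 256
((451.763427734375, -102.75468444824219), (89.20048522949219, 56.828128814697266), 56.90488815307617)
```

The box slid with the finger while the picture stayed the same, so the drawer is shut. Next I grasp it across its width at mid-length.

{"method": "drive_tool", "body": {
  "steps": [
    [0,0,0.4,0,0],
    [-3,0,0,0,0.5],
    [-3,0,0,0,1],
    [0,0,-3.5,0,1],
    [0,0,-3.5,0,1],
    [0,0,0,0,1],
    [0,0,0,0,1]
  ]
}}

```text
time: 9.55
eef_pos: [0.4571, -0.0951, 0.0453]
tcp_rot: [-0.621, -0.338, 0.621, -0.338]
contact_force: [0.5, -0.7, 0.4]
opening: 0.993
```

Run:
```python
from box import *
c=cam('wrist','w5.png'); go((0,0,-.028)); s,p,M=tool(); r=sleeve(c); print(r)
cc=np.array([*r[0],23])/1000; print('sleeve seen centre in tool',(M.T@(cc-p)*100).round(2)); print(s['opening'])
```

```text
shift cm [  7.35 -43.52  16.83] turn deg None p [ 0.4568 -0.0955  0.0452] yaw -32.96
bbox px 225 132 333 297
((460.6789245605469, -88.98872375488281), (96.11370849609375, 56.68995666503906), 57.040771484375)
sleeve seen centre in tool [ 2.22 -0.03 -0.76]
1.0011101699741825
```

View pics/w5.png

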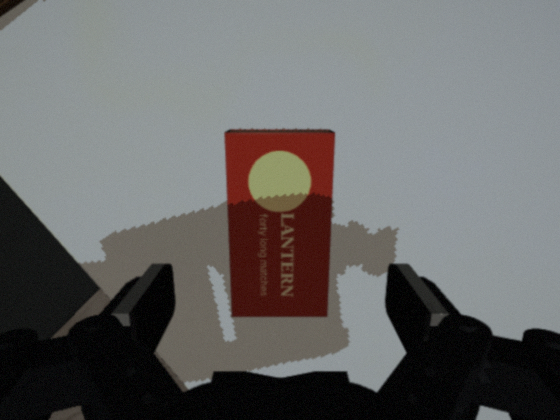

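The open jaws straddle the shut box, which spans rows 131–317 and is centred on the tool within 1 mm. Descending and gripping gently.

{"method": "drive_tool", "body": {
  "steps": [
    [3,0,0,0,1],
    [2.5,0,0,0,1],
    [1.2,0,0,0,1],
    [0.65,0,0,0,1],
    [0,0,0,0,1],
    [0,0,0,0,0.6],
    [0,0,0,0,0.4],
    [0,0,0,0,0.4],
    [0,0,0,0,0.4],
    [0,0,0,0,0.4]
  ],
  "force": 25
}}

```text
time: 10.6
eef_pos: [0.4583, -0.0959, -0.0269]
tcp_rot: [0.622, 0.337, -0.621, 0.338]
contact_force: [-0.2, -0.1, 5.9]
opening: 0.69
```

{"method": "drive_tool", "body": {
  "steps": [
    [-0.6,0,0,0,0.4],
    [-2,0,0,0,0.4],
    [-4,0,0,0,0.4],
    [-4,0,0,0,0.4],
    [-4,0,0,0,0.4],
    [-2,0,0,8,0.4],
    [0,0,0,8,0.4],
    [0,0,0,8,0.4],
    [0,0,0,8,0.4],
    [0,0,0,8,0.4]
  ],
  "force": 30
}}

```text
time: 11.6
eef_pos: [0.4565, -0.095, 0.1375]
tcp_rot: [-0.699, -0.103, 0.7, -0.102]
contact_force: [-0.5, 0.4, -0.0]
opening: 0.688
```

{"method": "drive_tool", "body": {
  "steps": [
    [0,0,0,8,0.4],
    [0,0,0,8,0.4],
    [0,0,0,0,0.4]
  ]
}}

```text
time: 11.9
eef_pos: [0.4565, -0.095, 0.1374]
tcp_rot: [-0.707, -0.007, 0.707, -0.006]
contact_force: [0.2, -0.6, -1.5]
opening: 0.693
```

Run:
```python
from h import *
go((.46,.09,.14),-np.pi/2)
```

```text
shift cm [ -0.25 -18.49  -0.68] turn deg 1.0270521798559713 p [ 0.4565 -0.095   0.1374] yaw -88.97
```

{"method": "drive_tool", "body": {
  "steps": [
    [0,-2.5,0,1,0.4],
    [0,-4,0,0,0.4],
    [0,-4,0,0,0.4],
    [0,-4,0,0,0.4],
    [0,-3,0,0,0.4],
    [0,-1,0,0,0.4],
    [0,0,0,0,0.4],
    [0,0,0,0,0.4]
  ]
}}

```text
time: 12.7
eef_pos: [0.4566, 0.0889, 0.1378]
tcp_rot: [-0.707, -0.0, 0.707, -0.001]
contact_force: [0.0, 0.1, -0.5]
opening: 0.687
```

Run:
```python
from h import *
c=cam('wrist','w6.png'); go((.46,.09,.14),-np.pi/2); print(c['eye'])
```

```text
shift cm [-0.22 -0.14 -0.33] turn deg 0.0061665744976551196 p [0.4567 0.0886 0.1378] yaw -89.99
[0.52673668 0.08920794 0.30520784]
```

View pics/w6.png

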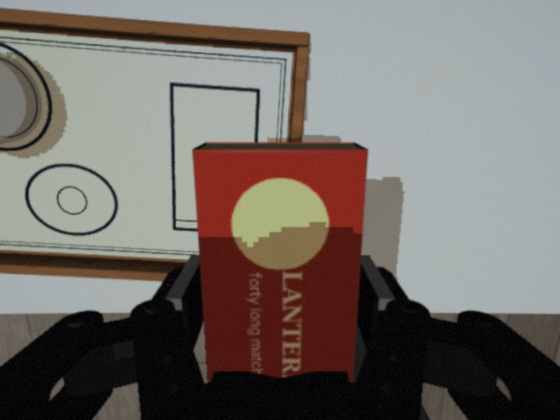

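The picture shows the tray's oblong with corners at (171,84), (259,89) and (175,229), and the oval centred at (72,200). The held box is square in the jaws: its top far edge is row 150 (columns 197–366) and its near edge is about row 375.

Run:
```python
from h import *
c=cam('wrist'); s,p,M=tool()
A,B,C=[onz(c,u,v,.008) for u,v in [(171.5,84.5),(259,89.5),(174.5,229.5)]]
print('y edge',np.linalg.norm(A-B),'x edge',np.linalg.norm(A-C)); 
print('yaw from x',np.degrees(np.arctan2(*(A-C)[1::-1])),'from y',np.degrees(np.arctan2(*(A-B)[1::-1]))-90)
ctr=(B+C)/2; print('box spot',ctr)
f=c['frame']; g=f.min(2); 
# wall inner/outer back edge line (z=.032): top rim outer right corner
for n,u,v,z in [('rimR',310,34,.032),('ov',72,200,.008),('ovL',26.5,198,.008),('ovR',117,202,.008),('ovT',75,164.5,.008),('ovB',69,235,.008)]: print(n,onz(c,u,v,z).round(4))
zt=p[2]+.050
for u,v in [(197,151),(366,151),(207,375),(356,375)]: q=onz(c,u,v,zt); print('boxtop tool',(M.T@(q-p)*100).round(2))
```

```text
y edge 0.0683508921160569 x edge 0.12047743014309097
yaw from x -3.7017723527969375 from y -3.0140212131256447
box spot [0.47794425 0.14276307 0.008     ]
rimR [0.5718 0.0675 0.032 ]
ov [0.4465 0.2651 0.008 ]
ovL [0.4483 0.3025 0.008 ]
ovR [0.4447 0.2275 0.008 ]
ovT [0.4769 0.2577 0.008 ]
ovB [0.4148 0.2727 0.008 ]
boxtop tool [-5.   -2.71 -5.48]
boxtop tool [-5.    2.79 -5.47]
boxtop tool [-5.   -2.87  3.26]
boxtop tool [-5.    2.95  3.27]
```

Run:
```python
from h import *
c=cam('wrist'); f=c['frame'].astype(int); red=(f[...,0]>2*f[...,1])&(f[...,0]>50)
def w(f,rows):
    for v in rows:
        u=np.nonzero(red[v,180:380])[0]+180; print(v,u.min(),u.max(),end=' | ')
        q=[M.T@(onz(c,k,v,p[2]+.05)-p)*100 for k in (u.min()-.5,u.max()+.5)]; print(q[0].round(2),q[1].round(2))
s,p,M=tool(); w(f,(148,152,156,170,200,230,260,300,340,360,370))
```

```text
Traceback (most recent call last):
ValueError: zero-size array to reduction operation minimum which has no identity
```

Run:
```python
from h import *
c=cam('wrist'); f=c['frame'].astype(int); red=(f[...,0]>2*f[...,1])&(f[...,0]>50)
s,p,M=tool()
for v in (152,156,170,200,230,260,300,340,360,370):
    u=np.nonzero(red[v,185:375])[0]+185
    if len(u)<5: print(v,'-'); continue
    q=[M.T@(onz(c,k,v,p[2]+.05)-p)*100 for k in (u.min()-.5,u.max()+.5)]; print(v,u.min(),u.max(),q[0].round(2),q[1].round(2))
```

```text
152 194 366 [-5.   -2.81 -5.45] [-5.    2.83 -5.44]
156 194 366 [-5.   -2.81 -5.32] [-5.    2.84 -5.31]
170 195 365 [-5.   -2.81 -4.86] [-5.    2.83 -4.85]
200 197 363 [-5.   -2.82 -3.83] [-5.    2.83 -3.82]
230 197 361 [-5.   -2.89 -2.75] [-5.    2.83 -2.74]
260 200 359 [-5.   -2.85 -1.62] [-5.    2.83 -1.61]
300 202 357 [-5.   -2.87 -0.03] [-5.    2.85 -0.02]
340 206 355 [-5.   -2.82  1.67] [-5.    2.87  1.68]
360 207 353 [-5.   -2.83  2.56] [-5.    2.84  2.57]
370 208 352 [-5.   -2.82  3.02] [-5.    2.82  3.03]
```

The box is level, square in the jaws and centred on the tool. Moving over the oblong and lowering.

{"method": "drive_tool", "body": {
  "steps": [
    [0,-2.6,-1,0,0.4],
    [0,-2.84,-1.13,0,0.4],
    [0,0,0,3.4,0.4],
    [3,0,0,0,0.4],
    [4,0,0,0,0.4],
    [4,0,0,0,0.4],
    [2,0,0,0,0.4],
    [1,0,0,0,0.4],
    [0,0,0,0,0.4]
  ]
}}

```text
time: 13.8
eef_pos: [0.4772, 0.1433, -0.0032]
tcp_rot: [-0.706, 0.021, 0.708, 0.021]
contact_force: [0.1, 0.3, -0.3]
opening: 0.689
```

Run:
```python
from h import *
go((.478,.143,-.017),np.radians(86.6)); print(tool()[0]['contact_force'])
```

```text
shift cm [ 1.38  0.03 -0.08] turn deg -0.04197453957783637 p [ 0.4772  0.1433 -0.0032] yaw -93.44
[ 0.13333936  0.34967735 -0.32817004]
```

{"method": "drive_tool", "body": {
  "steps": [
    [0.6,0,-0.08,0,0.4],
    [0.4,0,0,0,0.4],
    [0.2,0,0,0,0.4],
    [0,0,0,0,0.4]
  ]
}}

```text
time: 14.2
eef_pos: [0.479, 0.144, -0.0138]
tcp_rot: [0.707, -0.021, -0.707, -0.021]
contact_force: [0.1, -0.4, -1.7]
opening: 0.692
```

{"method": "drive_tool", "body": {
  "steps": [
    [0.2,0,0,0,0.4],
    [0.1,0,0,0,0.4],
    [0,0,0,0,0.4]
  ]
}}

```text
time: 14.5
eef_pos: [0.4787, 0.144, -0.0171]
tcp_rot: [-0.707, 0.021, 0.707, 0.021]
contact_force: [0.2, 0.3, -1.0]
opening: 0.686
```

{"method": "drive_tool", "body": {
  "steps": [
    [0.15,0,0,0,0.4],
    [0.1,0,0,0,0.4],
    [0,0,0,0,0.4]
  ]
}}

```text
time: 14.8
eef_pos: [0.4789, 0.144, -0.0188]
tcp_rot: [-0.707, 0.021, 0.707, 0.021]
contact_force: [-3.2, 0.0, 5.1]
opening: 0.687
```

Contact at the expected height. Releasing and rising.

{"method": "drive_tool", "body": {
  "steps": [
    [-0.1,0,0,0,0.85],
    [0,0,0,0,0.85],
    [0,0,0,0,0.85],
    [-1.5,0,0,0,0.85],
    [-4,0,0,0,0.85],
    [-4.5,0,0,0,0.85],
    [-4.5,0,0,0,0.85],
    [-4.5,0,0,0,0.85],
    [0,0,0,0,0.85],
    [0,0,0,0,0.85]
  ]
}}

```text
time: 15.8
eef_pos: [0.4796, 0.144, 0.1728]
tcp_rot: [0.708, -0.021, -0.706, -0.021]
contact_force: [0.5, -0.1, -0.7]
opening: 0.852
```

Run:
```python
from box import *
c=cam('wrist','w7.png'); f=c['frame'].astype(int); s,p,M=tool(); print(p,s['opening'])
print(sleeve(c,.031))
red=((f[...,0]>1.8*f[...,1])&(f[...,0]>50)&(f[...,1]<70)).astype(np.uint8)
red=cv2.morphologyEx(red,cv2.MORPH_OPEN,np.ones((5,5)));k,l,st,_=cv2.connectedComponentsWithStats(red)
for i in range(1,k):
    if st[i,4]>800: print(st[i])
# where will brown bottle be from scene
c=cam('scene'); f=c['frame']
hsv=cv2.cvtColor(f,cv2.COLOR_RGB2HSV)
m=(f.max(2)<75).astype(np.uint8); m[:,:385]=0;m[:,420:]=0;m[:205]=0;m[245:]=0
k,l,st,ce=cv2.connectedComponentsWithStats(m); 
for i in range(1,k):
    if st[i,4]>15: print('cap',st[i],ce[i],onz(c,*ce[i],.1365).round(4))
```

```text
[0.47830549 0.14390161 0.17079446] 0.8472722934259567
bbox px 247 122 313 242
((480.1884460449219, 143.87001037597656), (56.9620475769043, 107.84548950195312), 86.5149154663086)
[ 247  122   67  121 5904]
cap [413 205   7  18 101] [416.59405941 213.37623762] [ 0.5738 -0.3842  0.1365]
cap [397 216  14  13 138] [403.31884058 222.18115942] [ 0.5215 -0.3824  0.1365]
```

The box lies at (0.480, 0.144) with yaw matching the tray, 2 mm from the spot, and measures 57x108, so it is shut. Now the bottle: turn, then travel.

{"method": "drive_tool", "body": {
  "steps": [
    [-0.5,0,0,-8.5,1],
    [-0.5,0,0,-8.5,1],
    [0,0,0,-8.5,1],
    [0,0,0,-8.5,1],
    [0,0,0,-8.5,1],
    [0,0,0,-8.5,1],
    [0,0,0,-8.5,1],
    [0,0,0,-8.5,1],
    [0,0,0,-8.5,1],
    [0,0,0,-8.5,1]
  ]
}}

```text
time: 16.9
eef_pos: [0.4773, 0.1438, 0.1786]
tcp_rot: [-0.532, -0.465, 0.535, -0.463]
contact_force: [0.2, -0.7, -0.5]
opening: 0.998
```

Run:
```python
from h import *
go((.51,-.445,.19))
```

```text
shift cm [-1.13 11.47 57.84] turn deg None p [0.4773 0.1438 0.1786] yaw -8.05
```

{"method": "drive_tool", "body": {
  "steps": [
    [-0.4,0.6,3,0,1],
    [-0.4,0.8,4,0,1],
    [-0.3,0.85,4.3,0,1],
    [0,0.85,4.3,0,1],
    [0,0.85,4.3,0,1],
    [0,0.85,4.3,0,1],
    [0,0.85,4.3,0,1],
    [0,0.85,4.3,0,1],
    [0,0.85,4.3,0,1],
    [0,0.85,4.3,0,1]
  ]
}}

```text
time: 17.9
eef_pos: [0.4982, -0.2786, 0.1894]
tcp_rot: [-0.535, -0.464, 0.536, -0.46]
contact_force: [0.5, 0.1, -0.1]
opening: 0.997
```

{"method": "drive_tool", "body": {
  "steps": [
    [0,0.85,4.3,0,1],
    [0,0.85,4.3,0,1],
    [0,0.85,4.3,0,1],
    [0,0.77,3.84,0,1],
    [0,0,0,0,1],
    [0,0,0,0,1],
    [0,0,0,0,1]
  ]
}}

```text
time: 18.6
eef_pos: [0.5075, -0.4464, 0.1905]
tcp_rot: [0.535, 0.464, -0.535, 0.461]
contact_force: [-0.9, 0.7, 0.5]
opening: 1.001
```

Run:
```python
from h import *
c=cam('wrist','w8.png'); s,p,M=tool(); print(p,c['eye'])
for q in [(.51,-.385,.1365),(.51,-.385,0),(.51,-.385,.03)]: print(proj(c,q))
```

```text
[ 0.50778029 -0.44632572  0.19115562] [ 0.51807521 -0.37758854  0.3581083 ]
[269.16121756 117.81474282]
[273.52367553 112.20157283]
[272.87370442 113.03802229]
```

View pics/w8.png

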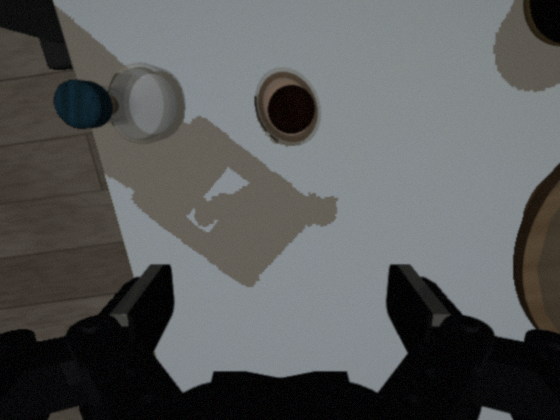

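The brown bottle is below the camera, its cap at about (292,109) and its oval body spanning about (254–321, 67–146), tilted slightly. The blue bottle is to the left. I'll fit both with contours.

Run:
```python
from h import *
c=cam('wrist'); f=c['frame']; x0,y0,x1,y1=230,45,345,170
g=cv2.GaussianBlur(f,(3,3),0).astype(int)
bg=np.median(g[45:60,230:340].reshape(-1,3),0)
d=np.abs(g-bg).max(2); print(bg)
hsv=cv2.cvtColor(f,cv2.COLOR_RGB2HSV)
cap=((f.max(2)<75)).astype(np.uint8); cap[:y0]=0;cap[y1:]=0;cap[:,:x0]=0;cap[:,x1:]=0
cn=max(cv2.findContours(cap,0,2)[0],key=cv2.contourArea); (cu,cv_),r=cv2.minEnclosingCircle(cn); print('cap px',cu,cv_,r)
for z in (.1365,.146): print('cap',onz(c,cu,cv_,z).round(4), 'diam',np.linalg.norm(onz(c,cu-r,cv_,z)-onz(c,cu+r,cv_,z)))
for t in (12,18,25):
    m=(d>t).astype(np.uint8); m[:y0]=0;m[y1:]=0;m[:,:x0]=0;m[:,x1:]=0
    m=cv2.morphologyEx(m,cv2.MORPH_OPEN,np.ones((3,3)))
    k,l,st,_=cv2.connectedComponentsWithStats(m); i=l[int(cv_),int(cu)]
    cn=max(cv2.findContours((l==i).astype(np.uint8),0,1)[0],key=cv2.contourArea)[:,0]
    h=cv2.convexHull(cn)[:,0]
    # densify hull by using contour points near hull
    P=np.array([onz(c,u,v,.05)[:2] for u,v in cn])*1000
    print(t,st[i],'ell',cv2.fitEllipse(P.astype(np.float32)),'rect',cv2.minAreaRect(P.astype(np.float32)))
```

```text
[132. 138. 140.]
cap px 286.17303466796875 107.32577514648438 35.479530334472656
cap [ 0.5212 -0.3805  0.1365] diam 0.042280485840313395
cap [ 0.5211 -0.3803  0.146 ] diam 0.040473248986356555
12 [ 253   68   68   79 4177] ell ((522.5166015625, -382.5823669433594), (53.33336639404297, 64.12812805175781), 15.043441772460938) rect ((522.6950073242188, -382.43096923828125), (62.074710845947266, 55.704986572265625), 81.59101867675781)
18 [ 253   69   67   78 4061] ell ((522.3875122070312, -382.7275695800781), (52.642948150634766, 63.174110412597656), 15.318015098571777) rect ((522.1798706054688, -382.6041259765625), (61.611244201660156, 54.549564361572266), 83.39778900146484)
25 [ 254   70   65   76 3896] ell ((522.3280029296875, -383.0707092285156), (51.846797943115234, 61.567745208740234), 14.825901985168457) rect ((522.27783203125, -382.6992492675781), (59.731388092041016, 53.36848449707031), 81.5884017944336)
```

The oval fits at 53x64 mm, centred at (0.522, -0.382), with the long axis at 105°, so it needs a turn of 18.4° to match the tray. Going for the cap.

{"method": "drive_tool", "body": {
  "steps": [
    [0,0.2,-2.2,0,1],
    [0,0.2,-2.6,0,1],
    [0,0.11,-1.77,0,1],
    [0,0,0,0,1],
    [3.5,0,0,0,1],
    [3.5,0,0,0,1],
    [2.4,0,0,0,1],
    [1.2,0,0,0,1],
    [0,0,0,0,1],
    [0,0,0,0,1]
  ]
}}

```text
time: 19.7
eef_pos: [0.5232, -0.3845, 0.0877]
tcp_rot: [0.535, 0.461, -0.535, 0.463]
contact_force: [-0.5, 0.3, 0.9]
opening: 1.0
```

Run:
```python
from h import *
go((.522,-.382,.085)); c=cam('wrist','w9.png'); f=c['frame']
m=(f.max(2)<75); s,p,M=tool()
for v in (225,240,250,260,270): 
    u=np.nonzero(m[v,180:380])[0]+180; print(v,u.min() if len(u) else 0,u.max() if len(u) else 0)
u=np.nonzero(m[:,280])[0]; print(u.min(),u.max(), s['contact_force'])
print(proj(c,(.522,-.382,.146)),proj(c,(.522,-.382,.127)))
```

```text
shift cm [ 0.27 -0.15 -0.24] turn deg None p [ 0.5232 -0.3845  0.0877] yaw -8.39
225 236 319
240 243 316
250 253 311
260 253 306
270 246 312
242 419 [-0.12821713 -0.18276358  1.16868459]
[275.73110167 307.23223914] [276.17412745 280.69911759]
```

{"method": "drive_tool", "body": {
  "steps": [
    [0.2,-0.15,-0.2,0,1],
    [0,0,0,0,0.7],
    [0,0,0,0,0.5],
    [0,0,0,0,0.4],
    [0,0,0,0,0.3],
    [0,0,0,0,0.2],
    [0,0,0,0,0.15],
    [0,0,0,0,0.1],
    [0,0,0,0,0.1],
    [0,0,0,0,0.1]
  ],
  "force": 35
}}

```text
time: 20.75
eef_pos: [0.5216, -0.3818, 0.0847]
tcp_rot: [0.535, 0.462, -0.535, 0.462]
contact_force: [1.3, -0.1, 1.5]
opening: 0.302
```

{"method": "drive_tool", "body": {
  "steps": [
    [-0.5,0,0,0,0.1],
    [-1.2,0,0,0,0.1],
    [-2,0,0,0,0.1],
    [-2.5,0,0,0,0.1],
    [-2.5,0,0,0,0.1],
    [-2.5,0,0,0,0.1],
    [-1.5,0,0,6.2,0.1],
    [0,0,0,6.2,0.1],
    [0,0,0,6,0.1],
    [0,0,0,0,0.1]
  ]
}}

```text
time: 21.75
eef_pos: [0.521, -0.3813, 0.2117]
tcp_rot: [-0.602, -0.371, 0.602, -0.37]
contact_force: [1.3, 0.4, -3.4]
opening: 0.305
```

Run:
```python
from h import *
go((.445,.265,.215),np.radians(86.6-18.4-105+.0+0)) if 0 else go((.445,.265,.215)); s=tool()[0]; print(s['opening'],s['contact_force'],s['qpos'].round(2))
```

```text
shift cm [ -0.3  -35.91 -54.27] turn deg None p [ 0.521  -0.3813  0.2117] yaw -26.78
0.3045726183236434 [ 1.30669241  0.35650276 -3.40467846] [-0.79  0.22  1.65 -0.    1.28 -0.32]
```

The wrist carries about 2–3 N, so the bottle is held. Travelling to the tray.

{"method": "drive_tool", "body": {
  "steps": [
    [0,-1,-1.5,0,0.1],
    [0,-1.7,-2.6,0,0.1],
    [0,-2,-3,0,0.1],
    [0,-2,-3,0,0.1],
    [0,-2,-3,0,0.1],
    [0,-2,-3,0,0.1],
    [0,-2,-3,0,0.1],
    [0,-2,-3,0,0.1],
    [0,-2,-3,0,0.1],
    [0,-2,-3,0,0.1]
  ]
}}

```text
time: 22.75
eef_pos: [0.4803, -0.045, 0.2115]
tcp_rot: [-0.602, -0.371, 0.602, -0.371]
contact_force: [1.2, -0.2, -2.7]
opening: 0.308
```

{"method": "drive_tool", "body": {
  "steps": [
    [0,-2,-3,0,0.1],
    [0,-2,-3,0,0.1],
    [0,-2,-3,0,0.1],
    [0,-2,-3,0,0.1],
    [0,-2,-3,0,0.1],
    [0,-2,-3,0,0.1],
    [0,-2,-3,0,0.1],
    [0,-2,-3,0,0.1],
    [0,-1.2,-2,0,0.1],
    [0,0,0,0,0.1]
  ]
}}

```text
time: 23.75
eef_pos: [0.4439, 0.2656, 0.2115]
tcp_rot: [0.601, 0.373, -0.601, 0.372]
contact_force: [-0.4, -0.2, -2.2]
opening: 0.301
```

Run:
```python
from h import *
go((.445,.265,.0935)); s,p,M=tool(); print(s['opening'])
c=cam('wrist','w10.png'); print(proj(c,(.4452,.265,.008)),proj(c,(.4777,.143,.031)))
```

```text
shift cm [1.18e+01 1.40e-01 1.00e-02] turn deg None p [0.4439 0.2656 0.2115] yaw -26.45
0.30099665701081746
[281.31520567 171.89635182] [360.45695506 264.37462149]
```

{"method": "drive_tool", "body": {
  "steps": [
    [1,0.14,0,0,0.1],
    [2.5,0,0,0,0.1],
    [2.5,0,0,0,0.1],
    [2.2,0,0,0,0.1],
    [1.5,0,0,0,0.1],
    [0.8,0,0,0,0.1],
    [0.5,0,0,0,0.1],
    [0,0,0,0,0.1]
  ]
}}

```text
time: 24.6
eef_pos: [0.4462, 0.2623, 0.1014]
tcp_rot: [-0.602, -0.37, 0.602, -0.371]
contact_force: [-0.3, -0.8, -2.8]
opening: 0.301
```

{"method": "drive_tool", "body": {
  "steps": [
    [0.3,0,0,0,0.1],
    [0.2,0,0,0,0.1],
    [0,0,0,0,0.1]
  ]
}}

```text
time: 24.9
eef_pos: [0.4461, 0.2626, 0.0967]
tcp_rot: [0.602, 0.371, -0.602, 0.371]
contact_force: [-0.4, 0.3, -2.7]
opening: 0.309
```

{"method": "drive_tool", "body": {
  "steps": [
    [0,-0.19,-0.17,0,0.1],
    [0.15,0,0,0,0.1],
    [0.1,0,0,0,0.1],
    [0,0,0,0,0.1],
    [0,0,0,0,0.1]
  ]
}}

```text
time: 25.4
eef_pos: [0.445, 0.2649, 0.0939]
tcp_rot: [-0.602, -0.371, 0.602, -0.371]
contact_force: [-0.9, -0.0, -2.3]
opening: 0.3
```

{"method": "drive_tool", "body": {
  "steps": [
    [0.1,0,0,0,0.1],
    [0,0,0,0,0.1],
    [0,0,0,0,0.1]
  ]
}}

```text
time: 25.7
eef_pos: [0.445, 0.2649, 0.0929]
tcp_rot: [-0.602, -0.371, 0.602, -0.371]
contact_force: [0.2, 0.1, -2.2]
opening: 0.305
```

{"method": "drive_tool", "body": {
  "steps": [
    [0.1,0,0,0,0.1],
    [0,0,0,0,0.1],
    [0,0,0,0,0.1]
  ]
}}

```text
time: 26.0
eef_pos: [0.4456, 0.2651, 0.0926]
tcp_rot: [0.603, 0.37, -0.602, 0.371]
contact_force: [-0.2, 0.6, 0.8]
opening: 0.304
```

The force rose from -2.2 to +0.8 N, so the bottle has touched down. Opening gently and rising.

{"method": "drive_tool", "body": {
  "steps": [
    [0,0,0,0,0.35],
    [0,0,0,0,0.45],
    [0,0,0,0,0.6],
    [0,0,0,0,0.7],
    [0,0,0,0,0.7],
    [-1,0,0,0,0.7],
    [-3,0,0,0,0.7],
    [-4,0,0,0,0.7],
    [-4,0,0,0,0.7],
    [0,0,0,0,0.7]
  ]
}}

```text
time: 27.0
eef_pos: [0.4489, 0.2664, 0.2203]
tcp_rot: [0.607, 0.37, -0.597, 0.372]
contact_force: [0.3, 0.4, -0.0]
opening: 0.703
```

{"method": "drive_tool", "body": {
  "steps": [
    [-1,2.2,3,0,0.7],
    [0,2.2,3,0,0.7],
    [0,2.2,3,0,0.7],
    [0,0,0,0,0.7],
    [0,0,0,0,0.7]
  ]
}}

```text
time: 27.5
eef_pos: [0.4634, 0.1543, 0.222]
tcp_rot: [0.603, 0.37, -0.603, 0.37]
contact_force: [0.3, 0.7, -0.3]
opening: 0.699
```

Run:
```python
from box import *
c=cam('wrist','w11.png'); s,p,M=tool(); f=c['frame']; print(p,c['eye'].round(3))
print('box',sleeve(c,.031))
print('expected px foot',proj(c,(.445,.265,.008)),'cap top',proj(c,(.445,.265,.154)))
m=(f.max(2)<60).astype(np.uint8)
k,l,st,ce=cv2.connectedComponentsWithStats(m)
for i in range(1,k):
    if st[i,4]>60: print(st[i],ce[i].round(1),'cap',onz(c,*ce[i],.1445).round(4))
# pale brown contents
hsv=cv2.cvtColor(f,cv2.COLOR_RGB2HSV); u,v=proj(c,(.445,.265,.06)).astype(int)
print('hsv near',hsv[max(v-20,0):v+21:10,u-40:u+41:10].tolist())
c=cam('scene','s9.png'); print('scene cap expected',proj(c,(.445,.265,.1445)))
```

```text
[0.46328034 0.15500373 0.22197854] [0.495 0.217 0.39 ]
bbox px 239 128 358 220
box ((479.3366394042969, 144.38377380371094), (57.843055725097656, 109.79631805419922), 86.47111511230469)
expected px foot [213.28040233  80.93717073] cap top [170.79701481  67.27927341]
[ 111    0  291  260 5478] [242.6 121.5] cap [0.4676 0.217  0.1445]
[226   0  83  41 251] [266.9  26.4] cap [0.5084 0.2602 0.1445]
[ 412    0   34   47 1212] [426.5  21.4] cap [0.5967 0.2178 0.1445]
[ 492    0   68   88 3868] [529.5  52.7] cap [0.6469 0.1717 0.1445]
[204  94  41  24  92] [226.4 111.4] cap [0.4612 0.2275 0.1445]
[240 128  96  42 121] [285.7 149.1] cap [0.4849 0.1877 0.1445]
[    0   183   560   237 58301] [252.2 346. ] cap [0.3908 0.0603 0.1445]
[242 187  19  35  80] [250.6 203.8] cap [0.4453 0.1646 0.1445]
[478 217  52  42 399] [502.7 237.1] cap [0.5957 0.06   0.1445]
hsv near [[[6, 210, 17], [8, 215, 19], [16, 194, 25], [11, 181, 24], [14, 77, 143], [15, 73, 137], [13, 67, 103], [90, 10, 174], [90, 11, 182]], [[5, 158, 21], [6, 231, 21], [9, 161, 27], [7, 166, 20], [11, 83, 68], [14, 76, 127], [14, 53, 121], [20, 48, 123], [103, 26, 88]], [[5, 255, 13], [2, 225, 17], [12, 219, 21], [7, 184, 18], [13, 85, 84], [11, 76, 134], [15, 74, 141], [14, 49, 110], [90, 8, 155]], [[14, 142, 95], [6, 225, 17], [9, 232, 11], [19, 216, 13], [13, 84, 124], [15, 78, 137], [14, 77, 133], [14, 45, 113], [38, 8, 130]], [[14, 153, 40], [67, 13, 177], [69, 12, 155], [14, 109, 94], [14, 79, 139], [15, 79, 139], [14, 48, 116], [17, 45, 107], [22, 42, 90]]]
scene cap expected [193.51351986 146.74742593]
```

{"method": "drive_tool", "body": {
  "steps": [
    [0,-3.3,-1,0,0.7],
    [0,-3.3,-1.1,0,0.7],
    [0,0,0,0,0.7],
    [0,0,0,0,0.7]
  ]
}}

```text
time: 28.0
eef_pos: [0.4135, 0.2045, 0.222]
tcp_rot: [0.602, 0.371, -0.601, 0.372]
contact_force: [-0.9, -0.2, 0.5]
opening: 0.7
```

```bash
cat > chk.py <<'E'
from box import *
c=cam('wrist','w12.png'); s,p,M=tool(); f=c['frame']; hsv=cv2.cvtColor(f,cv2.COLOR_RGB2HSV).astype(int); H,S,V=hsv[...,0],hsv[...,1],hsv[...,2]
e=proj(c,(.445,.265,.146)); print('eye',c['eye'].round(3),'exp cap',e)
W=np.zeros(H.shape,bool); u,v=e.astype(int); W[max(v-60,0):v+60,max(u-60,0):u+60]=1
def big(m):
    m=cv2.morphologyEx((m&W).astype(np.uint8),cv2.MORPH_OPEN,np.ones((3,3)))
    return max(cv2.findContours(m,0,1)[0],key=cv2.contourArea)
cn=big((V<50)&(S>110)); (a,b),r=cv2.minEnclosingCircle(cn); print('cap',a,b,r,onz(c,a,b,.154).round(4),'dia',np.linalg.norm(onz(c,a-r,b,.154)-onz(c,a+r,b,.154)))
cn=big(((S>35)&(H<28))|((V<50)&(S>110)))
P=np.array([onz(c,*q,.055)[:2] for q in cn[:,0]])*1000; print(cv2.boundingRect(cn),'body',cv2.fitEllipse(P.astype(np.float32)),cv2.minAreaRect(P.astype(np.float32)))
E
python3 chk.py
```

```text
eye [0.445 0.267 0.389] exp cap [281.22689557 104.92895219]
cap 284.2790832519531 104.68604278564453 20.988779067993164 [0.4468 0.2643 0.154 ] dia 0.026455113994357918
(254, 71, 57, 67) body ((445.781494140625, 263.6190490722656), (47.880393981933594, 57.7474250793457), 175.60781860351562) ((445.59332275390625, 263.9054870605469), (58.084224700927734, 48.74946212768555), 89.60554504394531)
```

Run:
```python
from h import *
a=cv2.imread('pics/scene0.png')[:,:,::-1].astype(int); c=cam('scene'); b=c['frame'].astype(int)
for n,(x0,y0,x1,y1) in {'blue':(338,232,376,308),'yellow':(354,175,378,238)}.items(): print(n,np.abs(a-b)[y0:y1,x0:x1].mean().round(2))
# tray rim / outlines as seen now by the wrist: dark outline of oblong left edge & tray corner
from plant import sign_off
print(readout.get_state()['contact_force'], sign_off())
```

```text
blue 22.49
yellow 18.6
the job is handed in; nothing more can be done
[-0.42187828 -0.64278192 -0.11876792] None
```

The nightcap tray is made up and handed in at about 28 s of the 67 s allowed. The final check on the blue-capped and yellow bottles was inconclusive.

- **Match box shut:** My first push passed over the box without touching it, because the real fingertips sit about 28 mm short of the reported TCP. I lowered the tool and pushed the drawer shut on the worktop. The whole box then slid with the finger, which showed the drawer was fully in.
- **Match box placed:** It lies flat at (0.479, 0.144), within about 2 mm of the printed oblong's centre. Its angle matches the tray's to well under 1°. It measured 58 x 110 mm after placing, the size of the shut box.
- **Brown-capped bottle:** I gripped it by the cap, turned it about 18° and lowered it until the wrist force showed it touch down, then let go. The last look put its cap and body centres within about 2 mm of the oval's centre and its broad side within about 1° of the tray's y. The cap sits over the body to about 1 mm, so it stands upright.

**Not confirmed:**
- **Blue and yellow bottles:** I compared their image areas with the first picture. They differed by 18–22 grey levels. I put that down to the arm's changed position and shadow, but I signed off in that same step and did not check further. I planned no contact with them and felt none.
- **Tumbler:** I did not re-measure it. The moves were planned to clear it, and I felt no contact.
- **Box angle:** The match box's starting angle measured about 33° from the robot's right, more than the stated 0.4 rad. Two cameras agreed, so I used the measurement.

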